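Square a chopping board in its holder and clamp it

ROBOT

A 6-joint arm with a two-finger parallel gripper is mounted at the origin on a cart in front of the work surface, level with it; the furniture and walls round the work are solid. World frame = base frame: x ahead of the robot, y to its left, z up, the work surface at z = 0. Lengths are in m, angles in rad, forces in N, time in s.
With the tool pointing down it reaches from about 0.35 to 0.85 m from the base axis. Payload 8.1 kg.
Tool frame: the origin (TCP) lies at the very end of the fingers, on their centre line; the grasp point (between the pads) lies 19 mm behind it; z points along the fingers, y is the line along which they close (so a half turn about z gives the same grasp; the last joint's range is limited). The gripper opens to 93 mm and grips with 3 to 60 N. Pads are 15 mm wide; open, the fingers measure 128 mm over their backs; the gripper's body (75 mm by 188 mm) begins 65 mm behind the grasp point.
Start: joints at [1.185, 0.13, 1.488, -0, 1.523, -0.085], TCP at [0.178, 0.573, 0.219] pointing down, gripper open.
Joint ranges: [-2.96, 2.96], [-0.89, 2.26], [0.02, 2.5], [-1.34, 4.48], [0, 2.73], [-2.66, 2.66]. Speed limits (rad/s): [2.39, 2.39, 2.79, 3.14, 3.14, 3.14].

INTERFACE

Orientations are given as a rotation vector (axis times angle).
In Python, from plant import robot gives the robot as it stands. The module is installed in compiled form; this text tells all that it offers.
- The arm moves only by the tool play_rows, never from a script. Its argument "increments" is text: rows parted by semicolons, each of 5 numbers parted by spaces: the shift along the tool's x, y, z in mm, then the turn about the tool's z in degrees, then the closure, from -1 (fully open) to 1 (shut). In form: dx dy dz yaw claw; .... A call has 1 to 20 rows; each row is the pose to reach, as a shift and turn from the pose commanded when the call began, along the tool's axes at that moment; what a row does not reach only later rows make up. A row lasts 1/10 s, in which the tool goes at most 50 mm and 8.59 degrees, less where a joint would pass 70% of its speed; a pose out of reach is approached as far as the arm can. A call with a gripper value outside its range is refused whole. The fingers move at their own pace and stop on an object; "force" is the grip in N (left out, the last holds). Time passes only in rows, so rows that repeat a pose let the fingers close. It gives the time, the measured TCP pose, the force, the opening and the grip force at its end, in the units of the state.
- robot.read_state(): the state, without advancing time (a new reading comes with each control period).
- robot.read_camera(name): name is "scene" or "top" or "wrist"; returns the picture (420x560x3 uint8, blue, green, red); there is no depth.
- robot.calibration(name): a dict with "vertical_fov" (degrees; the focal length in pixels is half the picture's height over the tangent of half this angle, whatever the lens; pixels are square), "cx", "cy" (the principal point, pixels), "rvec" (rotation vector, rad) and "tvec" (3), from world to camera coordinates, as OpenCV has them. Camera axes: x right, y down, z forward; pixel columns grow to the right and rows downward; lengths in m; the calibration is good to about 2 mm. A picture is of the moment at which its call begins: read the wrist's pose just before it. calibration takes no time and is no camera call; for the wrist camera it gives the pose at the moment of the call.
- robot.close_job(): hands the job in; it is judged then, once.
Trained networks look in the newest picture that a camera, given by its name, has taken for a name from the list of things; names that differ only in an ending like _2 or _b are one class to them, and where a whole thing is asked for, a point or a joint stands for the part that bears it (a point fixed in the world has none). Each returns a list of dicts, best first, with "conf" (0 to 1); they miss things now and then, are a little off and sometimes report something else, mostly with a low value. They report only what shows in the picture. A call takes as long as a camera call.
- robot.recognise(camera, query): "centre" ([x, y, z] in m, in world coordinates, good to about 4 mm: the middle of the surface that is visible of it).
- robot.regions_of(camera, query): "pixels" (420x560 bool, what is visible of it).
- robot.landmark_of(camera, query): "centre" ([x, y, z] in m, in world coordinates, good to about 4 mm: a listed point, or the origin of a listed thing).
The state is a dict: "t": time; "q": joint angles; "dq": joint speeds; "joint_torque": joint torques, N m; "tool_pos": TCP position; "orientation": TCP orientation; "force": force on the tool from outside, world axes, zero at the start; "wrist_torque": the same for the moment, N m; "opening": finger opening in m; "gripper_force": force on a finger pad.
Only numpy, scipy, OpenCV 4.12 (cv2) and the standard library are available. Lean on these libraries where they do the work, as an engineer would, in place of code of your own. Each camera call takes 0.05 s, during which the arm holds its last target. There are 200 camera calls.

TASK

Get the red chopping board ready for chopping: slide it up against the black rubber stop pin of the wooden board holder, then turn it about that pin by pushing the opposite corner until its short edge lies flush along the metal rail, under the rail's lip. Then swing the red cam lever clockwise until the cam grips the board firmly, and let go of it. Feel your way - push the board with less than 2 kilos, tighten the lever with no more than a light push so that the cam does not bite into the edge - and leave the other things where they are.

Things in the scene. Friction and masses are not known exactly. Their poses are not given: they have to be found in the camera images.
- station: Fixed bamboo board holder. Frame: origin on the table top under the centre of the board's place, x' roughly away from the robot, y' left. Slab x' -120 to 180 mm, y' -170 to 185, top at z 14 mm. The seated board has its axes along x' and y', its centre at x' = y' = 0, its short left edge on the rail, its long near edge on the pin. Rail and pin are rigid: a millimetre too far is many newtons.
- rail_face (a point): Middle of the face of the aluminium rail (x' 0, y' 150, z 19.5 mm). The rail runs along x' from -95 to 95 mm, its face looks to -y'. A lip reaches 10 mm out over the board's edge: underside at z 32.5 mm, top at 35.5 mm, so the board is slid under it, not lowered in.
- stop_pin (a point): Axis of the upright rubber-sleeved stop pin (16 mm diameter, z 14 to 38 mm) at x' -108, y' 120 mm, near left on the holder; point at z 19.5 mm, axes as the holder's. It stops the board's long near edge close to the near left corner.
- board_centre (a point): Centre of the loose red chopping board, a flat plate 200 (its x) x 300 (its y) x 11 mm, 0.4 to 0.65 kg, underside at z 14 mm on the holder. Push it on its outer edges (the hand slot is no use). Starts 0.18 to 0.30 rad clockwise of square, 6 to 37 mm short of the pin and 3 to 23 mm from the rail. Slides with 1 to 6 N.
- pin_corner (a point): The board's near left corner (x -100, y 150 mm in the board's frame), at half its thickness: the corner that goes against pin and rail and about which the board turns. If the board is turned before it is against the pin, its far left corner runs into the cam.
- push_corner (a point): The board's far right corner (x 100, y -150 mm in the board's frame), at half its thickness: push near it on the short right edge, so that the board turns counter-clockwise to the rail. A fingertip that follows the corner's arc (away from the robot and left) turns it with 2 to 6 N; pushed straight at the rail from far off it drags on the edge and binds. Last, press it straight home (8 to 12 N).
- clamp_slot (a point): Nominal place of the cam's upright axis (x' 120, y' 132, z 14 mm), on the holder. The clamp's plate is set by hand along a slot: the true axis is up to 2.5 mm nearer or farther along x' and is not measured. A grey eccentric disc (radius 18 mm, 7 mm off the axis, z 17 to 30 mm) bears on the board's long far edge, presses it to the pin and draws it to the rail.
- cam_lever (a joint): Angle of the red cam lever, rad: 0 released, grows clockwise from above, stop at 1.75. Bar 10 mm wide from the axis to 69 mm out, z 30 to 51 mm; points 0.524 - q rad from x' towards y'. Push its counter-clockwise side. 0.10 N m friction keeps it where it is left (1 to 2 N at 45 mm). On a seated board the cam touches at 0.55 to 1.5 (unknown), then stiffens; a push of 4 to 6 N at 45 mm grips well.
- tomato_mid (a point): Middle of a loose red tomato (77 mm across, 72 mm high) to the right of the holder; a bystander.
- avocado_mid (a point): Middle of a loose dark green avocado (89 x 65 x 63 mm) to the right of the holder; a bystander.
- mandarin_mid (a point): Middle of a loose mandarin (48 mm) at the far right; a bystander.
- peeler_mid (a point): Middle of a loose yellow-handled peeler (170 x 25 x 18 mm) lying at the near right; a bystander.

How it is judged:
On the way, in this order (a step that is already met when the one before it is completed fails the run):
1. the board's near edge is against the stop pin (within 2.5 mm), beside its near left corner, with the board still askew (x of stop_pin in the frame of board_centre above -0.1105 m and y of stop_pin in the frame of board_centre between 0.09 and 0.146 m and angle between the x axis of board_centre and the x axis of station, either way round above 0.05 rad), for 0.05 s.
2. the board is turned flush to the rail, against the pin: square to the holder within 0.015 rad and its centre within 3 mm of the seated place (y of board_centre in the frame of station above -0.003 m and x of board_centre in the frame of station below 0.003 m and angle between the x axis of board_centre and the x axis of station, either way round below 0.015 rad), for 0.2 s.
At the end, for the whole second after the job is handed in: The board lies flat, square to the holder within 0.015 rad, its centre within 3 mm of the seated place (flush to the rail, against the pin), at rest and gripped by the cam with more than 4 N after the lever has been let go (all of step 2 and contact force between cam_lever and board above 4 N and linear speed of board below 0.01 m/s and height (world z) of board_centre below 0.022 m); the robot touches nothing.
It fails at once if the gripper pushes on the board with more than 25 N (contact force between the fingers and board above 25 N).
It fails at once if the cam crushes the board's edge with more than 45 N (contact force between cam_lever and board above 45 N).
It fails at once if the tomato, avocado, mandarin or peeler is moved by more than 30 mm (distance of any of tomato_mid, avocado_mid, mandarin_mid, peeler_mid from where it was at the start of the episode above 0.03 m).
It also fails if it takes over 72 s, if anything falls off the work surface, if the arm or the gripper's body presses on something with over 40 N, if the wrist force passes 120 N, or if a joint passes its speed limit or range.

## Working session

There is one attempt and no reset: what is moved stays moved. The work goes in short steps, Python scripts to look and compute and a tool call to move; the robot and the scene stay as the last step left them, time stands still between calls to the robot, and variables do not carry over. Pictures are saved under pics/ and viewed, at most 10 in all, crops included, and the job is handed in when it is done.

Besides the shell and the picture viewer there is one more tool, called in YAML: its name, and indented under it one key for each argument. play_rows: Moves the arm, as the interface text tells. Its arguments: {"type":"object","properties":{"increments":{"type":"string"},"force":{"type":"number"}},"required":["increments"]}

```bash
mkdir -p pics
cat > h.py <<'E'
import numpy as np, cv2
from plant import robot
from scipy.spatial.transform import Rotation as R
def snap(cam,fn=None):
    im=np.asarray(robot.read_camera(cam)); 
    if fn: cv2.imwrite('pics/'+fn,im)
    return im
def K(cam):
    c=robot.calibration(cam); f=210/np.tan(np.radians(c['vertical_fov']/2))
    return c,np.array([[f,0,c['cx']],[0,f,c['cy']],[0,0,1]])
def proj(cam,P):
    c,k=K(cam); return cv2.projectPoints(np.atleast_2d(P).astype(float),np.array(c['rvec'],float),np.array(c['tvec'],float),k,None)[0][:,0]
def back(cam,uv,z):
    c,k=K(cam); Rm=cv2.Rodrigues(np.array(c['rvec'],float))[0]; o=-Rm.T@np.array(c['tvec'],float).ravel()
    d=(Rm.T@np.linalg.inv(k)@np.c_[np.atleast_2d(uv),np.ones(len(np.atleast_2d(uv)))].T).T
    return o+d*((z-o[2])/d[:,2])[:,None]
E
python3 - <<'E'
from h import *
np.set_printoptions(precision=4,suppress=True)
s=robot.read_state(); print({k:np.round(v,3) for k,v in s.items()})
for c in ['top','scene']:
    snap(c,c+'0.png')
    print(c,{k:np.round(v,3) for k,v in robot.calibration(c).items()})
    for n in ['station','rail_face','stop_pin','board_centre','pin_corner','push_corner','clamp_slot','tomato_mid','avocado_mid','mandarin_mid','peeler_mid']:
        print(n,[(np.round(d['centre'],4),round(d['conf'],2)) for d in robot.landmark_of(c,n)[:2]])
E
```

```text
{'t': np.float64(0.0), 'q': array([ 1.185,  0.131,  1.489,  0.   ,  1.523, -0.085]), 'dq': array([-0.   ,  0.   , -0.001,  0.001, -0.   , -0.001]), 'joint_torque': array([  0.001, -55.983, -49.177,   0.077,   0.035,  -0.   ]), 'tool_pos': array([0.178, 0.573, 0.218]), 'orientation': array([-0.471, -3.106,  0.003]), 'force': array([ 0.317, -0.325, -0.6  ]), 'wrist_torque': array([ 0.017, -0.045, -0.035]), 'gripper_force': np.float64(0.0), 'opening': np.float64(0.093)}
top {'vertical_fov': np.float64(42.701), 'cx': np.float64(282.057), 'cy': np.float64(210.368), 'rvec': array([ 2.163, -2.101,  0.182]), 'tvec': array([-0.149,  0.485,  1.349])}
station [(array([0.4585, 0.0222, 0.0183]), 0.28)]
rail_face [(array([0.4883, 0.1985, 0.02  ]), 0.72)]
stop_pin [(array([0.3843, 0.1859, 0.0218]), 0.62), (array([0.6066, 0.1771, 0.0158]), 0.46)]
board_centre [(array([0.4572, 0.0191, 0.0158]), 0.83), (array([ 0.4963, -0.4056,  0.0374]), 0.7)]
pin_corner [(array([0.406 , 0.1875, 0.0167]), 0.82)]
push_corner [(array([ 0.5123, -0.1498,  0.022 ]), 0.78)]
clamp_slot [(array([0.6063, 0.1747, 0.0149]), 0.8
[... 437 characters left out ...]
9,  1.017])}
station [(array([ 0.326 , -0.4   ,  0.0096]), 0.58)]
rail_face [(array([0.4908, 0.205 , 0.0226]), 0.9)]
stop_pin [(array([0.3833, 0.1858, 0.0201]), 0.66), (array([ 0.3274, -0.3997,  0.0088]), 0.47)]
board_centre [(array([0.459 , 0.0193, 0.0263]), 0.96)]
pin_corner [(array([0.4064, 0.189 , 0.0151]), 0.95)]
push_corner [(array([ 0.5145, -0.1525,  0.0182]), 0.62)]
clamp_slot [(array([0.6044, 0.1747, 0.0142]), 0.66)]
tomato_mid [(array([ 0.4923, -0.4046,  0.0336]), 0.92)]
avocado_mid [(array([ 0.6107, -0.421 ,  0.0263]), 0.85)]
mandarin_mid [(array([ 0.5474, -0.5016,  0.0192]), 0.73), (array([ 0.3265, -0.3989,  0.0111]), 0.27)]
peeler_mid [(array([ 0.3256, -0.4006,  0.0113]), 0.78)]
```

Run:
```python
from h import *
im=cv2.imread('pics/top0.png'); 
cv2.imwrite('pics/top0b.png',cv2.resize(im,(800,600),interpolation=cv2.INTER_CUBIC))
```

```text
(no output)
```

View pics/top0b.png

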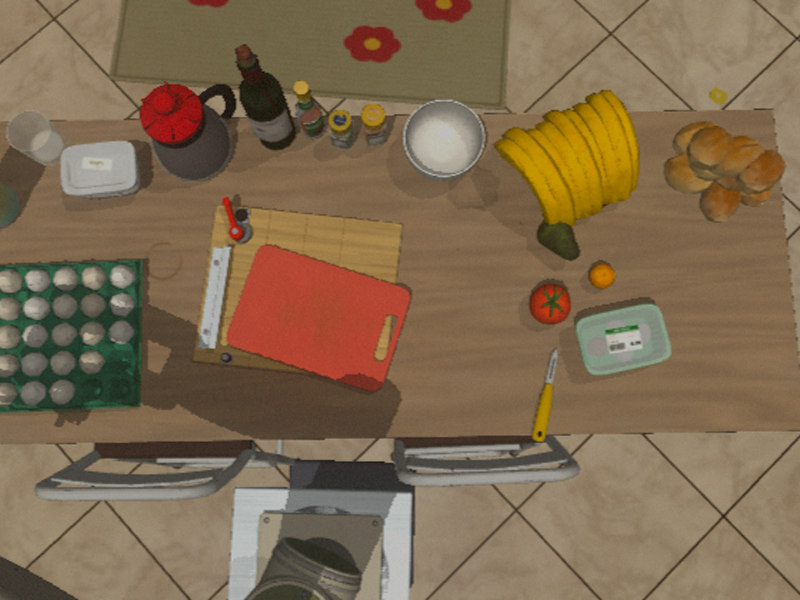

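View pics/scene0.png

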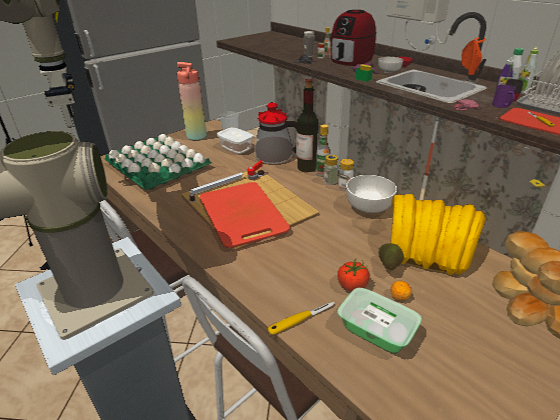

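The top view shows the board askew (corners, at 800 px: 263,246; 410,292; 378,390; 228,341), the rail at 205–231,248–346, the pin at 226,357 and the lever at 232,218 with its pivot at 236,235. Bystanders lie well to the right. Next I'll get a close wrist view.

```bash
cat >> h.py <<'E'
np.set_printoptions(precision=4,suppress=True)
def tool():
    s=robot.read_state(); return np.array(s['tool_pos']),R.from_rotvec(s['orientation']),s
def todelta(P,yaw=None):
    p,r,s=tool(); d=r.inv().apply(np.asarray(P)-p)*1000; return d
def boardfit(im,cam,z=0.025):
    h=cv2.cvtColor(im,cv2.COLOR_BGR2HSV)
    m=(((h[...,0]<8)|(h[...,0]>172))&(h[...,1]>120)&(h[...,2]>60)).astype(np.uint8)
    m=cv2.morphologyEx(m,cv2.MORPH_OPEN,np.ones((3,3)))
    c=max(cv2.findContours(m,cv2.RETR_EXTERNAL,cv2.CHAIN_APPROX_NONE)[0],key=cv2.contourArea)[:,0]
    w=back(cam,c,z); return c,w,cv2.minAreaRect((w[:,:2]*1000).astype(np.float32))
E
python3 - <<'E'
from h import *
p,r,s=tool(); print(r.as_matrix())
c,k=K('wrist'); Rm=cv2.Rodrigues(np.array(c['rvec'],float))[0]; o=-Rm.T@np.array(c['tvec'],float).ravel()
print('cam in tool',r.inv().apply(o-p), 'cam z in tool',r.inv().apply(Rm[2]),'cam x',r.inv().apply(Rm[0]),k[0,0])
im=cv2.imread('pics/top0.png'); print(boardfit(im,'top')[2])
print(back('top',np.array([[216,207],[403,224],[194,361]])*.7,0.014))
print(back('top',np.array([[218,248],[231,248],[205,346]])*.7,0.0355))
print(todelta([0.42,0.10,0.33]))
E
```

```text
[[-0.9551  0.2963  0.    ]
 [ 0.2963  0.9551 -0.    ]
 [-0.     -0.     -1.    ]]
cam in tool [ 0.0823 -0.0002 -0.1669] cam z in tool [-0.2965 -0.0002  0.955 ] cam x [0.0011 1.     0.0005] 318.20966066011147
((457.78106689453125, 18.281326293945312), (298.236328125, 199.7537841796875), 73.65168762207031)
[[ 0.6627  0.223   0.014 ]
 [ 0.6399 -0.1307  0.014 ]
 [ 0.3711  0.2427  0.014 ]]
[[0.5784 0.2083 0.0355]
 [0.5791 0.1844 0.0355]
 [0.3968 0.2191 0.0355]]
[-371.5351 -380.0403 -111.3418]
```

play_rows:
  increments: "-38 -40 2 0 -1; -76 -80 4 0 -1; -114 -120 6 0 -1; -152 -160 8 0 -1; -190 -200 10 0 -1; -228 -240 12 0 -1; -266 -280 14 0 -1; -304 -320 16 0 -1; -342 -360 18 0 -1; -377 -399 18 0 -1; -377 -399 18 0 -1; -377 -399 18 0 -1; -377 -399 18 0 -1"

```text
t: 2.5
tool_pos: [0.4198, 0.0794, 0.2006]
orientation: [-0.476, -3.105, -0.001]
force: [0.0, -0.1, -0.5]
opening: 0.0928
gripper_force: 0.0
```

Run:
```python
from h import *
im=snap('wrist'); p,r,s=tool(); print(s['t'],p,s['force'],s['dq'])
cv2.imwrite('pics/w1.png',im)
c,w,rc=boardfit(im,'wrist'); print(rc)
L={}
for n in ['rail_face','stop_pin','board_centre','pin_corner','push_corner','clamp_slot','station']:
    print(n,[(np.round(d['centre'],4),round(d['conf'],2)) for d in robot.landmark_of('wrist',n)[:2]])
cv2.imwrite('pics/w1b.png',cv2.resize(im,(800,600),interpolation=cv2.INTER_CUBIC))
```

```text
2.55 [0.4194 0.0805 0.2006] [-0.0227  0.0927  0.9323] [ 0.0414 -0.0045  0.0039  0.0015  0.003  -0.0007]
((458.4923095703125, 20.527252197265625), (297.82305908203125, 198.89117431640625), 73.83250427246094)
rail_face [(array([0.4894, 0.2056, 0.0214]), 0.93)]
stop_pin [(array([0.3783, 0.1848, 0.0186]), 0.68)]
board_centre [(array([0.4573, 0.0218, 0.0198]), 0.91)]
pin_corner [(array([0.4078, 0.1914, 0.0218]), 0.93)]
push_corner []
clamp_slot []
station [(array([0.4071, 0.1938, 0.0195]), 0.45)]
```

View pics/w1b.png

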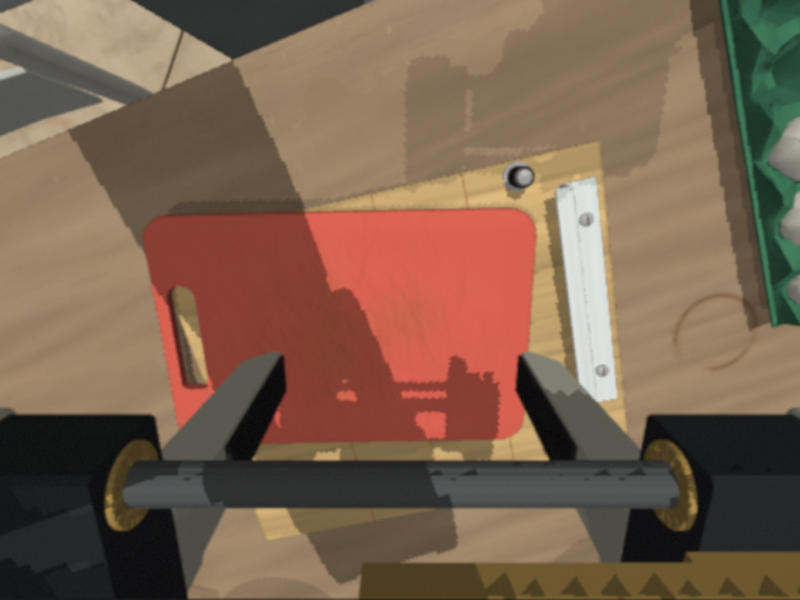

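Run:
```python
from h import *
# calibration is at current arm pose (unchanged since the picture)
s=.7
def b(u,z): return back('wrist',np.array([u])*s,z)[0,:2]
cor=b((599,143),.014); ln=[b((627,430),.014)]
near=b((375,191),.014)
pin=b((522,176),.038); r1=b((557,188),.0355); r2=b((580,402),.0355); r3=b((596,178),.0355)
print('slab corner',cor,'pin',pin,'rail',r1,r2,r3)
a=lambda v: np.degrees(np.arctan2(v[1],v[0]))
print('yaws: slab left',a(ln[0]-cor),'slab near',a(cor-near)-90,'rail',a(r2-r1), 'len',np.linalg.norm(r2-r1))
# LSQ with slab corner (-120,185), pin (-108,120), rail lip ends(-95,140),(95,140), top-view far-left slab corner (180,185), far right (180,-170)
src=np.array([[-120,185],[-108,120],[-95,140],[95,140],[180,185],[180,-170]])/1000
dst=np.array([cor,pin,r1,r2,[.6627,.2230],[.6399,-.1307]])
for w in ([0,1,2,3],[0,1,2,3,4,5],[1,2,3]):
    A=src[w];B=dst[w];U,S,V=np.linalg.svd((A-A.mean(0)).T@(B-B.mean(0)));Rr=(U@V).T
    t=B.mean(0)-Rr@A.mean(0); print(w,a(Rr[:,0]),t, (A@Rr.T+t-B)*1000)
```

```text
slab corner [0.3741 0.2478] pin [0.3778 0.1829] rail [0.3934 0.2055] [0.5682 0.19  ] [0.3947 0.2332]
yaws: slab left -3.95386862167385 slab near -5.277440709924036 rail -5.049652080143079 len 0.17539551304309314
[0, 1, 2, 3] -4.5009136924131745 [0.4737 0.0563] [[-5.5036  2.3004]
 [-2.3122  1.508 ]
 [-3.4418 -2.1681]
 [11.2575 -1.6402]]
[0, 1, 2, 3, 4, 5] -4.696832116209051 [0.4726 0.0552] [[-5.9927  1.6031]
 [-3.0261  0.7877]
 [-4.0911 -2.9383]
 [10.5561 -3.058 ]
 [ 4.4112  1.8567]
 [-1.8574  1.7488]]
[1, 2, 3] -4.178905437471635 [0.4726 0.0572] [[-4.1026  1.8656]
 [-5.3388 -1.7291]
 [ 9.4413 -0.1365]]
```

Run:
```python
from h import *
a=lambda v: np.degrees(np.arctan2(v[1],v[0]))
src=np.array([[-120,185],[-108,120],[-95,140],[180,185],[180,-170]])/1000
dst=np.array([[.3741,.2478],[.3778,.1829],[.3934,.2055],[.6627,.2230],[.6399,-.1307]])
for w in ([0,1,2,3,4],[0,1,2,3]):
    A=src[w];B=dst[w];U,S,V=np.linalg.svd((A-A.mean(0)).T@(B-B.mean(0)));Rr=(U@V).T
    t=B.mean(0)-Rr@A.mean(0); print(w,a(Rr[:,0]),t, (A@Rr.T+t-B)*1000)
    bc=np.array([.4585,.0205]); print('board in st',(Rr.T@(bc-t))*1000,-16.17-a(Rr[:,0]), 'pin',Rr@src[1]+t,'cam',Rr@[.12,.132]+t)
# vertical check of the pin: wrist vs. top triangulation of board corner heights
c,k=K('wrist'); top=robot.calibration('top')
```

```text
[0, 1, 2, 3, 4] -4.9144495973040225 [0.4743 0.0547] [[-3.4845  1.4722]
 [-0.797   0.5832]
 [-1.7315 -3.204 ]
 [ 6.8126  0.5718]
 [-0.7996  0.5769]]
board in st [-12.8401 -35.4023] -11.25555040269598 pin [0.377  0.1835] cam [0.6052 0.1759]
[0, 1, 2, 3] -5.065690034146754 [0.4737 0.0548] [[-3.5927  1.8317]
 [-1.079   0.926 ]
 [-1.9638 -2.9   ]
 [ 6.6355  0.1423]]
board in st [-12.1191 -35.4672] -11.104309965853247 pin [0.3767 0.1838] cam [0.6049 0.1756]
```

The wrist view shows the board's near edge at row ~210, the pin top at 522,176, the rail's lip edge 557,188→580,400 (far end hidden by a finger) and the slab's near left corner at 599,143. The fitted station yaw is -5.0° with origin ≈ (0.4735, 0.0547). The board is 11° clockwise of that and ~15 mm short of the pin. I'll push with the open fingers on the long far edge.

play_rows:
  increments: "-45 -8 25 -1.2 -1; -90 -17 50 -1.2 -1; -135 -25 80 -1.2 -1; -178 -33 120 -1.2 -1; -178 -33 150 -1.2 -1; -178 -33 170 -1.2 -1; -178 -33 182 -1.2 -1; -178 -33 182 -1.2 -1; -178 -33 182 -1.2 -1"

```text
t: 3.8
tool_pos: [0.5805, -0.0035, 0.0199]
orientation: [0.437, 3.11, 0.0]
force: [0.2, 0.2, 0.2]
opening: 0.0933
gripper_force: 0.0
```

Run:
```python
from h import *
im=snap('top'); p,r,s=tool(); print(s['t'],p,s['force'],r.as_matrix()[:2,1])
bx=np.array([.960,-.279]);by=np.array([.279,.960]); d=p[:2]-[.458,.0205]; print(d@bx,d@by)
im=snap('wrist','w2.png')
```

```text
3.85 [ 0.581  -0.0036  0.0206] [-0.049   0.5426  0.2456] [0.2755 0.9613]
0.12480140199674816 0.011135729523448282
```

View pics/w2.png

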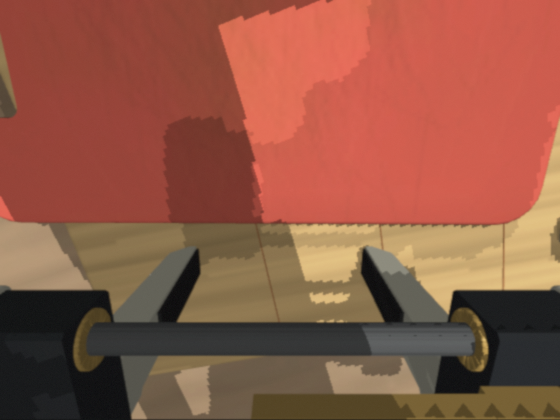

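The wrist view shows both fingers on the holder beyond the board's far edge (edge row 222, finger tips row ~248) and parallel to it, gap ~17 mm. I'll push towards the robot, slowly.

play_rows:
  increments: "6 0 2 0 -1; 11 0 2 0 -1; 13 0 2 0 -1; 15 0 2 0 -1; 17 0 2 0 -1; 19 0 2 0 -1; 21 0 2 0 -1; 23 0 2 0 -1; 24 0 2 0 -1; 25 0 2 0 -1"

```text
t: 4.9
tool_pos: [0.5563, 0.0028, 0.0171]
orientation: [0.438, 3.11, -0.0]
force: [4.0, -1.1, 2.0]
opening: 0.0932
gripper_force: 2.2
```

```bash
cat >> h.py <<'E'
ST=np.array([.4735,.0547]); SY=np.radians(-5.0)
RS=np.array([[np.cos(SY),-np.sin(SY)],[np.sin(SY),np.cos(SY)]])
def look(cams=('top','wrist','scene'),z=.025):
    p,r,s=tool(); print('t',round(s['t'],2),'tcp',p,'st',RS.T@(p[:2]-ST)*1000,'F',s['force'])
    for cam in cams:
        im=snap(cam); rc=boardfit(im,cam,z)[2]; (cx,cy),(w,h),an=rc
        y=an if w>h else an-90
        if y<0:y+=180
        c=RS.T@(np.array([cx,cy])/1000-ST)*1000
        th=y-90-np.degrees(SY); t=np.radians(th); B=np.array([[np.cos(t),-np.sin(t)],[np.sin(t),np.cos(t)]])
        print(cam,'board st xy',c,'size',max(w,h),min(w,h),'yaw',th,'pin in board',B.T@(np.array([-108,120])-c),'tcp in board',B.T@(RS.T@(p[:2]-ST)*1000-c))
        l=robot.landmark_of(cam,'board_centre'); 
        if l: print('   nn centre st',RS.T@(np.array(l[0]['centre'])[:2]-ST)*1000,l[0]['conf'])
E
python3 -c "
from h import *
look(('top','scene'))"
```

```text
t 4.9 tcp [0.5563 0.0028 0.0171] st [ 86.9982 -44.4437] F [ 4.0263 -1.0798  1.987 ]
top board st xy [ -40.1073 -120.5317] size 199.194091796875 128.0029754638672 yaw 79.8106689453125 pin in board [224.7278 109.3724] tcp in board [  97.3732 -111.6408]
   nn centre st [-23.2901 -33.2564] 0.91
scene board st xy [-26.8865 -46.2445] size 305.7084045410156 199.7486114501953 yaw -11.148399353027344 pin in board [-111.7264  147.424 ] tcp in board [111.3875  23.7865]
   nn centre st [-24.1905 -34.4394] 0.67
```

play_rows:
  increments: "1 0 0 0 -1; 2 0 0 0 -1; 3 0 0 0 -1; 4 0 0 0 -1; 5 0 0 0 -1; 5 0 0 0 -1"

```text
t: 5.7
tool_pos: [0.5528, 0.0031, 0.0172]
orientation: [0.439, 3.107, -0.002]
force: [10.2, -6.2, -2.1]
opening: 0.0933
gripper_force: 6.1
```

```bash
python3 -c "
from h import *
look(('wrist','scene')); im=snap('wrist','w3.png')
for n in ['stop_pin','pin_corner']:
  for c in ['top','scene']:
    print(n,c,[np.round(d['centre'],4) for d in robot.landmark_of(c,n)[:1]])"
```

```text
t 5.7 tcp [0.5528 0.0031 0.0172] st [ 83.4829 -44.5017] F [10.1915 -6.1667 -2.1442]
wrist board st xy [ 14.7215 -38.8147] size 288.648681640625 118.48335266113281 yaw -11.052864074707031 pin in board [-150.8922  132.3413] tcp in board [68.5762  7.601 ]
   nn centre st [-24.5541 -34.8727] 0.84
scene board st xy [-29.9937 -46.1082] size 305.8168029785156 199.55833435058594 yaw -11.48553466796875 pin in board [-109.5197  147.2492] tcp in board [110.8844  24.1698]
   nn centre st [-27.1927 -33.3971] 0.67
stop_pin top [array([0.3804, 0.1829, 0.0197])]
stop_pin scene [array([0.3813, 0.1878, 0.0165])]
pin_corner top []
pin_corner scene [array([0.3912, 0.1928, 0.016 ])]
```

View pics/w3.png

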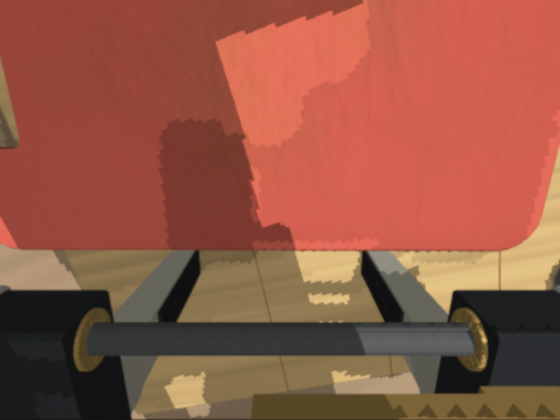

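The wrist view shows the edge (row 249) touching both fingers. Force rose to ~11.5 N, which should be the pin. I'll back off, rise, close and check from above.

play_rows:
  increments: "-8 0 0 0 -1; -12 0 -20 0 -1; -12 0 -60 0 -1; 20 10 -100 0 0; 60 30 -130 0 1; 100 50 -160 0 1; 135 70 -180 0 1; 135 70 -180 0 1; 135 70 -180 0 1"

```text
t: 7.05
tool_pos: [0.4397, 0.1097, 0.1967]
orientation: [-0.434, -3.111, 0.0]
force: [-0.1, 0.4, -0.1]
opening: 0.0496
gripper_force: 0.0
```

```bash
python3 -c "
from h import *
look(('wrist','scene','top')); im=snap('wrist'); cv2.imwrite('pics/w4.png',cv2.resize(im,(800,600),interpolation=cv2.INTER_CUBIC))
print(tool()[2]['opening'])"
```

```text
t 7.05 tcp [0.4397 0.1097 0.1967] st [-38.424   51.8499] F [-0.1435  0.4226 -0.0979]
wrist board st xy [-26.3935 -35.491 ] size 297.3262939453125 197.90074157714844 yaw -11.450050354003906 pin in board [-110.8495  136.1964] tcp in board [-29.1295  83.2144]
   nn centre st [-26.9499 -33.8778] 0.96
scene board st xy [-29.7473 -45.8367] size 305.2800598144531 199.76646423339844 yaw -11.447776794433594 pin in board [-109.6103  147.0064] tcp in board [-27.8924  94.0211]
   nn centre st [-104.7264 -467.8077] 0.58
top board st xy [-26.7732 -35.6672] size 298.6927795410156 199.03582763671875 yaw -11.191329956054688 pin in board [-109.8951  136.9422] tcp in board [-28.4151  83.5917]
   nn centre st [-27.8552 -33.8566] 0.85
0.021558297684538628
```

View pics/w4.png

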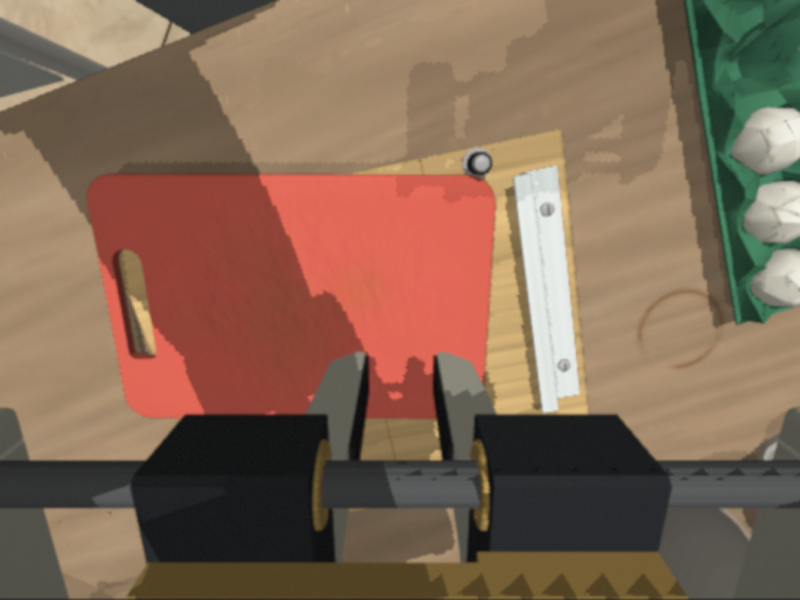

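The wrist view shows the pin (480,161) touching the board's near edge beside its left corner. The whole rail is now visible (lip edge 516,178→544,411; slab corner 560,131), so I'll refine the station frame and plan the pushes.

Run:
```python
from h import *
a=lambda v: np.degrees(np.arctan2(v[1],v[0]))
b=lambda u,z: back('wrist',np.array([u])*.7,z)[0,:2]
cor,pin,r1,r2=b((560,131),.014),b((480,161),.038),b((516,178),.0355),b((544,411),.0355)
print(a(r2-r1),np.linalg.norm(r2-r1))
src=np.array([[-120,185],[-108,120],[-95,140],[95,140],[-108,120],[-120,185],[-95,140],[180,-170]])/1000
dst=np.array([cor,pin,r1,r2,[.3778,.1829],[.3741,.2478],[.3934,.2055],[.6399,-.1307]])
A=src;B=dst;U,S,V=np.linalg.svd((A-A.mean(0)).T@(B-B.mean(0)));Rr=(U@V).T
t=B.mean(0)-Rr@A.mean(0); print(a(Rr[:,0]),t, (A@Rr.T+t-B)*1000)
im=snap('wrist'); print(boardfit(im,'wrist')[2])
```

```text
-4.785395997006938 0.18732440462690333
-5.024354954730911 [0.4767 0.0546] [[-2.1595  3.4295]
 [ 1.0862  1.4866]
 [-2.3121 -1.6278]
 [ 0.2864 -2.6405]
 [ 1.7908  0.6937]
 [-0.7705  1.5949]
 [ 0.8924 -3.1217]
 [ 1.1862  0.1852]]
((444.91619873046875, 22.38250732421875), (298.24798583984375, 198.5944061279297), 73.67662048339844)
```

play_rows:
  increments: "-18 -44 0 0.4 1; -36 -88 0 0.4 1; -54 -132 0 0.4 1; -72 -176 10 0.4 1; -90 -220 40 0.4 1; -108 -263 80 0.4 1; -108 -263 120 0.4 1; -108 -263 150 0.4 1; -108 -263 170 0.4 1; -108 -263 178 0.4 1; -108 -263 179 0.4 1"
  force: 40

```text
t: 8.55
tool_pos: [0.4709, -0.1735, 0.0166]
orientation: [-0.449, -3.107, -0.001]
force: [-0.1, -0.6, -0.0]
opening: 0.0003
gripper_force: 0.0
```

```bash
sed -i 's/^ST=.*; SY/ST=np.array([.4755,.0547]); SY/' h.py; python3 -c "
from h import *
look(('top',)); print(tool()[2]['opening']);snap('wrist','w5.png')"
```

```text
t 8.55 tcp [ 0.4709 -0.1735  0.0166] st [  15.2892 -227.7643] F [-0.0711 -0.624  -0.0375]
top board st xy [-19.1583  13.0038] size 199.71697998046875 199.15769958496094 yaw 78.38568878173828 pin in board [ 86.9196 108.5634] tcp in board [-228.9033  -82.2142]
   nn centre st [-28.0208 -31.9638] 0.94
0.0002813621288320121
```

View pics/w5.png

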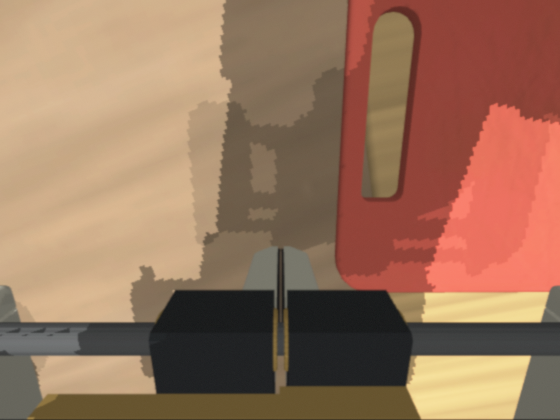

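The wrist view shows the closed fingertip (280,250) to the right of the board's right edge (col ~337), just short of the far right corner (row 290). I'll feel for contact in the left direction.

play_rows:
  increments: "0 5 -2 0 1; 0 8 -2 0 1; 0 10 -2 0 1; 0 12 -2 0 1; 0 14 -2 0 1; 0 14 -2 0 1"

```text
t: 9.3
tool_pos: [0.4757, -0.16, 0.0196]
orientation: [-0.449, -3.109, -0.0]
force: [-0.6, -0.4, 1.1]
opening: 0.0007
gripper_force: 0.0
```

play_rows:
  increments: "0 1.5 0 0 1; 0 3 0 0 1; 0 4.5 0 0 1; 0 6 0 0 1; 0 6 0 0 1"

```text
t: 9.8
tool_pos: [0.4774, -0.1544, 0.0196]
orientation: [-0.449, -3.109, -0.0]
force: [-0.0, -0.7, 0.1]
opening: 0.0006
gripper_force: 0.0
```

play_rows:
  increments: "0 1 0 0 1; 0 2 0 0 1; 0 3 0 0 1; 0 4 0 0 1; 0 4 0 0 1"

```text
t: 10.3
tool_pos: [0.479, -0.151, 0.02]
orientation: [0.449, 3.108, -0.001]
force: [0.3, -4.4, 1.0]
opening: 0.0005
gripper_force: 1.9
```

Contact (4.4 N) with the TCP ~8 mm from the edge. I'll compute the fingertip path as the board slides to the rail and turns.

```bash
cat > path.py <<'E'
from h import *
def rot(t): return np.array([[np.cos(t),-np.sin(t)],[np.sin(t),np.cos(t)]])
def pose(th,b):  # board centre (station, mm) with pin touching at y_b=b
    return np.array([-108,120])-rot(th)@np.array([-108,b])
def traj(keys,n,loc=(80,-158)):
    p,r,s=tool(); y0=keys[0][0]
    for (a,b),(c,d),k in zip(keys[:-1],keys[1:],n):
        for f in np.arange(1,k+1)/k:
            th=np.radians(a+(c-a)*f); bb=b+(d-b)*f
            P=ST+RS@(pose(th,bb)+rot(th)@np.array(loc))/1000
            d3=r.inv().apply(np.r_[P-p[:2],0])*1000
            print(f'{a+(c-a)*f:.1f} b{bb:.0f}: {d3[0]:.1f} {d3[1]:.1f} 0 {-(a+(c-a)*f-y0):.1f}')
E
python3 - <<'E'
from path import *
look(()) 
print(pose(np.radians(-11.3),135))
traj([(-11.3,135),(-6,119),(-1,120),(0,120)],[14,12,3])
E
```

```text
t 10.3 tcp [ 0.479 -0.151  0.02 ] st [  21.4064 -204.638 ] F [ 0.294  -4.3531  1.0375]
[-28.5463 -33.5452]
-10.9 b134: 0.6 2.4 0 -0.4
-10.5 b133: -1.3 4.8 0 -0.8
-10.2 b132: -3.2 7.2 0 -1.1
-9.8 b130: -5.0 9.6 0 -1.5
-9.4 b129: -6.8 12.1 0 -1.9
-9.0 b128: -8.6 14.5 0 -2.3
-8.7 b127: -10.4 17.0 0 -2.7
-8.3 b126: -12.2 19.5 0 -3.0
-7.9 b125: -13.9 22.0 0 -3.4
-7.5 b124: -15.6 24.5 0 -3.8
-7.1 b122: -17.3 27.0 0 -4.2
-6.8 b121: -18.9 29.5 0 -4.5
-6.4 b120: -20.6 32.0 0 -4.9
-6.0 b119: -22.2 34.6 0 -5.3
-5.6 b119: -24.1 36.1 0 -5.7
-5.2 b119: -25.9 37.6 0 -6.1
-4.8 b119: -27.8 39.1 0 -6.6
-4.3 b119: -29.6 40.6 0 -7.0
-3.9 b119: -31.5 42.1 0 -7.4
-3.5 b120: -33.3 43.7 0 -7.8
-3.1 b120: -35.1 45.2 0 -8.2
-2.7 b120: -36.9 46.8 0 -8.6
-2.2 b120: -38.7 48.4 0 -9.1
-1.8 b120: -40.5 50.0 0 -9.5
-1.4 b120: -42.3 51.6 0 -9.9
-1.0 b120: -44.0 53.2 0 -10.3
-0.7 b120: -45.4 54.6 0 -10.6
-0.3 b120: -46.8 55.9 0 -11.0
0.0 b120: -48.2 57.3 0 -11.3
```

play_rows:
  increments: "-0.5 1.2 0 -0.2 1; -1 2.4 0 -0.4 1; -2 4 0 -0.6 1; -2.6 5.6 0 -0.9 1; -3.7 7.7 0 -1.2 1; -5 9.6 0 -1.5 1; -6.8 12.1 0 -1.9 1; -8.6 14.5 0 -2.3 1; -8.6 14.5 0 -2.3 1"

```text
t: 11.2
tool_pos: [0.4914, -0.1393, 0.0199]
orientation: [0.386, 3.117, -0.0]
force: [-0.0, -4.8, 2.6]
opening: 0.0001
gripper_force: 1.9
```

```bash
cat >> h.py <<'E'
def edges(cam='top',z=.025):
    """board pose from edges robustly: NN region + tool"""
    im=snap(cam); c,w,rc=boardfit(im,cam,z); return im,w
def fitrect(cam='top',z=.025,x0=(-28,-34,-11)):
    """fit 200x300 rectangle to red contour points (world), robust: station frame mm, deg"""
    from scipy.optimize import least_squares
    im=snap(cam); h=cv2.cvtColor(im,cv2.COLOR_BGR2HSV)
    m=(((h[...,0]<8)|(h[...,0]>172))&(h[...,1]>120)&(h[...,2]>60)).astype(np.uint8)
    cs=[c[:,0] for c in cv2.findContours(m,cv2.RETR_EXTERNAL,cv2.CHAIN_APPROX_NONE)[0] if cv2.contourArea(c)>60]
    w=np.vstack([back(cam,c,z)[:,:2] for c in cs]); w=(w-ST)@RS*1000
    def f(p):
        t=np.radians(p[2]); q=(w-p[:2])@np.array([[np.cos(t),-np.sin(t)],[np.sin(t),np.cos(t)]])
        d=np.abs(q)-[100-.5,150-.5]; return np.where((d>0).all(1),np.hypot(*d.T),d.max(1))
    r=least_squares(f,x0,loss='cauchy',f_scale=1.); 
    e=np.abs(f(r.x)); print(cam,'fit st',r.x,'inl',(e<2).mean(),len(e)); return r.x
E
python3 -c "
from h import *
look(())
fitrect('top'); fitrect('scene')
for n in ['board_centre','pin_corner']:
  print(n,[RS.T@(np.array(d['centre'])[:2]-ST)*1000 for d in robot.landmark_of('top',n)[:1]])"
```

```text
t 11.2 tcp [ 0.4914 -0.1393  0.0199] st [  32.7336 -191.8892] F [-0.0077 -4.7765  2.6462]
top fit st [-22.821  -23.2162  -9.8044] inl 0.13654618473895583 996
scene fit st [-24.6952 -33.2906  -9.6704] inl 0.13626834381551362 954
board_centre [array([-21.9289, -18.9835])]
pin_corner []
```

```bash
sed -i "s/w=(w-ST)@RS\*1000/w=(w-ST)@RS*1000; w=w[(np.abs(w)<230).all(1)]/" h.py
python3 -c "
from path import *
traj([(-9.0,128),(-6,119),(-3,119.5)],[8,8])"
```

```text
-8.6 b127: -2.2 2.4 0 -0.4
-8.2 b126: -4.0 4.8 0 -0.8
-7.9 b125: -5.8 7.2 0 -1.1
-7.5 b124: -7.6 9.6 0 -1.5
-7.1 b122: -9.4 12.0 0 -1.9
-6.8 b121: -11.1 14.4 0 -2.2
-6.4 b120: -12.8 16.9 0 -2.6
-6.0 b119: -14.5 19.3 0 -3.0
-5.6 b119: -16.2 20.6 0 -3.4
-5.2 b119: -18.0 21.9 0 -3.8
-4.9 b119: -19.7 23.2 0 -4.1
-4.5 b119: -21.4 24.5 0 -4.5
-4.1 b119: -23.1 25.8 0 -4.9
-3.8 b119: -24.8 27.1 0 -5.2
-3.4 b119: -26.5 28.5 0 -5.6
-3.0 b120: -28.2 29.8 0 -6.0
```

play_rows:
  increments: "-1.6 1.2 0 -0.2 1; -2.4 2.4 0 -0.4 1; -4 4.8 0 -0.8 1; -5.8 7.2 0 -1.1 1; -7.6 9.6 0 -1.5 1; -9.4 12 0 -1.9 1; -11.1 14 0 -2.2 1; -12.2 15.5 0 -2.5 1; -13.3 17 0 -2.8 1; -13.3 17 0 -2.8 1"

```text
t: 12.4
tool_pos: [0.5083, -0.1268, 0.02]
orientation: [0.31, 3.126, -0.002]
force: [1.3, -7.2, 2.8]
opening: 0.0003
gripper_force: 3.3
```

```bash
python3 -c "
from h import *
look(())
fitrect('top',x0=(-17,-13,-7)); fitrect('scene',x0=(-17,-13,-7)); snap('wrist','w6.png')
for n in ['board_centre','pin_corner','rail_face','stop_pin']:
  for c in ['top','scene']:
    print(n,[RS.T@(np.array(d['centre'])[:2]-ST)*1000 for d in robot.landmark_of(c,n)[:1]])"
```

```text
t 12.4 tcp [ 0.5083 -0.1268  0.02  ] st [  48.4513 -177.9929] F [ 1.3146 -7.2331  2.776 ]
top fit st [-15.1805 -12.3508  -6.914 ] inl 0.25477707006369427 471
scene fit st [-17.4403 -22.5184  -6.6098] inl 0.5764705882352941 255
board_centre [array([-9.5673, -9.9718])]
board_centre [array([-10.9483, -11.3976])]
pin_corner [array([-95.5495, 150.1437])]
pin_corner [array([-91.9881, 148.4476])]
rail_face [array([ -3.0143, 146.8963])]
rail_face [array([ -0.3507, 147.4304])]
stop_pin [array([-108.1293,  119.5308])]
stop_pin [array([-105.818 ,  122.9452])]
```

View pics/w6.png

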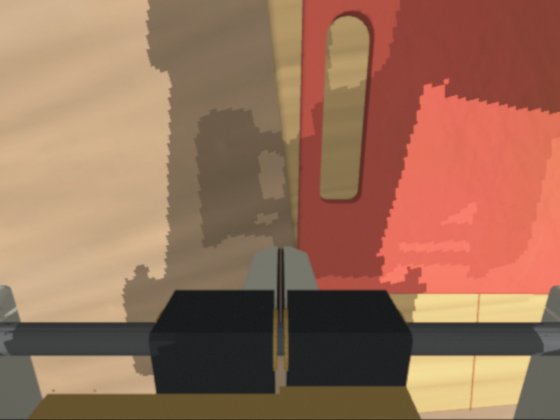

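The wrist view shows the fingertip bearing on the right edge just short of the far corner. The board is at -6.8° with its corner at the rail. Next comes the arc about the corner.

```bash
python3 -c "
from path import *
print(pose(np.radians(-6.8),120), pose(np.radians(-6.8),120)+rot(np.radians(-6.8))@[-100,150])
traj([(-6.8,120),(-1,120),(0,120)],[12,4],loc=(78,-158))"
```

```text
[-14.9682 -11.9435] [-96.5042 148.8417]
-6.3 b120: 2.3 1.0 0 -0.5
-5.8 b120: -0.1 2.5 0 -1.0
-5.3 b120: -2.4 4.1 0 -1.5
-4.9 b120: -4.7 5.8 0 -1.9
-4.4 b120: -7.0 7.4 0 -2.4
-3.9 b120: -9.3 9.1 0 -2.9
-3.4 b120: -11.6 10.7 0 -3.4
-2.9 b120: -13.8 12.4 0 -3.9
-2.5 b120: -16.1 14.2 0 -4.3
-2.0 b120: -18.3 15.9 0 -4.8
-1.5 b120: -20.5 17.6 0 -5.3
-1.0 b120: -22.7 19.4 0 -5.8
-0.8 b120: -23.8 20.3 0 -6.0
-0.5 b120: -25.0 21.3 0 -6.3
-0.2 b120: -26.1 22.2 0 -6.5
0.0 b120: -27.2 23.1 0 -6.8
```

play_rows:
  increments: "-2.3 1.5 0 -0.5 1; -4.7 3 0 -1 1; -7 4.6 0 -1.5 1; -9.3 6.2 0 -1.9 1; -11.6 7.8 0 -2.4 1; -13.9 9.5 0 -2.9 1; -16.2 11.2 0 -3.4 1; -16.2 11.2 0 -3.4 1"

```text
t: 13.75
tool_pos: [0.5265, -0.1191, 0.02]
orientation: [0.217, 3.133, -0.002]
force: [0.9, -7.2, 1.8]
opening: 0.0008
gripper_force: 3.3
```

```bash
python3 -c "
from h import *
look(())
fitrect('top',x0=(-7,-6,-3.4)); fitrect('scene',x0=(-7,-6,-3.4))
for n in ['board_centre','pin_corner']:
  for c in ['top','scene']:
    print(n,[RS.T@(np.array(d['centre'])[:2]-ST)*1000 for d in robot.landmark_of(c,n)[:1]])
from path import *
traj([(-3.4,120),(0,120)],[7],loc=(78,-158))"
```

```text
t 13.75 tcp [ 0.5265 -0.1191  0.02  ] st [  65.9962 -168.7084] F [ 0.9483 -7.1882  1.8441]
top fit st [-6.8444 -8.1616 -2.8593] inl 0.23542116630669546 463
scene fit st [-10.0381 -17.2352  -3.0454] inl 0.5783132530120482 249
board_centre [array([-1.3823, -7.1477])]
board_centre [array([-5.5016, -7.1065])]
pin_corner []
pin_corner [array([-95.0713, 146.9733])]
-2.9 b120: 2.4 1.5 0 -0.5
-2.4 b120: 0.0 3.1 0 -1.0
-1.9 b120: -2.3 4.7 0 -1.5
-1.5 b120: -4.6 6.3 0 -1.9
-1.0 b120: -6.9 8.0 0 -2.4
-0.5 b120: -9.2 9.6 0 -2.9
0.0 b120: -11.5 11.3 0 -3.4
```

play_rows:
  increments: "-2.3 1.6 0 -0.5 1; -4.6 3.2 0 -1 1; -6.9 4.8 0 -1.5 1; -9.2 6.4 0 -1.9 1; -10.4 7.2 0 -2.2 1; -11.5 8 0 -2.4 1; -11.5 8 0 -2.4 1"

```text
t: 14.75
tool_pos: [0.5391, -0.1131, 0.0201]
orientation: [0.152, 3.137, -0.003]
force: [2.6, -8.5, 1.8]
opening: 0.0002
gripper_force: 3.7
```

```bash
python3 -c "
from h import *
look(())
fitrect('top',x0=(-2,-2,-1)); fitrect('scene',x0=(-2,-2,-1))
for n in ['board_centre','pin_corner']:
  for c in ['top','scene']:
    print(n,[RS.T@(np.array(d['centre'])[:2]-ST)*1000 for d in robot.landmark_of(c,n)[:1]])"
```

```text
t 14.75 tcp [ 0.5391 -0.1131  0.0201] st [  77.954  -161.6272] F [ 2.556  -8.5434  1.7565]
top fit st [-3.2317  0.9518 -2.1638] inl 0.19911504424778761 452
scene fit st [ -4.9796 -13.4476  -0.7165] inl 0.6088709677419355 248
board_centre [array([-0.3499, -1.7371])]
board_centre [array([-1.6624, -1.6512])]
pin_corner [array([-98.1197, 145.1005])]
pin_corner [array([-95.9218, 149.8099])]
```

play_rows:
  increments: "-1.2 0.8 0 -0.2 1; -2.2 1.5 0 -0.4 1; -2.7 2.2 0 -0.6 1; -2.7 2.8 0 -0.6 1; -2.7 2.8 0 -0.6 1"

```text
t: 15.55
tool_pos: [0.5423, -0.1111, 0.0203]
orientation: [0.136, 3.137, -0.004]
force: [2.2, -10.4, 2.5]
opening: 0.0007
gripper_force: 4.4
```

play_rows:
  increments: "0 0.7 0 0 1; 0 1.4 0 0 1; 0 1.4 0 0 1"

```text
t: 15.85
tool_pos: [0.5428, -0.1102, 0.0206]
orientation: [0.136, 3.136, -0.005]
force: [3.4, -12.1, 3.1]
opening: 0.0006
gripper_force: 5.3
```

```bash
python3 -c "
from h import *
look(())
fitrect('top',x0=(0,0,0)); fitrect('scene',x0=(0,0,0))
for n in ['board_centre','pin_corner']:
  for c in ['top','scene']:
    print(n,[RS.T@(np.array(d['centre'])[:2]-ST)*1000 for d in robot.landmark_of(c,n)[:1]])"
```

```text
t 15.85 tcp [ 0.5428 -0.1102  0.0206] st [  81.3735 -158.3901] F [  3.4361 -12.1025   3.0953]
top fit st [-1.7488  2.4532 -1.5578] inl 0.20309050772626933 453
scene fit st [ -3.2755 -12.3602   0.0918] inl 0.6056910569105691 246
board_centre [array([0.9775, 2.5951])]
board_centre [array([ -3.0504, 149.6034])]
pin_corner [array([-96.0812, 148.1899])]
pin_corner [array([-98.9926, 149.3405])]
```

play_rows:
  increments: "0 0.7 0 0 1; 0 1.2 0 0 1; 0 1.2 0 0 1; 0 1.2 0 0 1"

```text
t: 16.55
tool_pos: [0.5432, -0.1095, 0.0209]
orientation: [0.136, 3.135, -0.006]
force: [3.4, -15.1, 3.7]
opening: 0.0006
gripper_force: 5.9
```

play_rows:
  increments: "0 -3 0 0 1; 0 -8 0 0 1; 0 -12 -20 0 1; 10 0 -60 0 1; 40 40 -100 0 1; 70 80 -140 0 1; 90 120 -165 0 1; 100 160 -176 0 1; 100 200 -176 0 1; 100 210 -176 0 1; 100 210 -176 0 1"

```text
t: 17.65
tool_pos: [0.459, 0.1138, 0.1953]
orientation: [-0.128, -3.137, -0.002]
force: [0.2, -0.8, 0.4]
opening: 0.0006
gripper_force: 0.0
```

```bash
python3 -c "
from h import *
look(('wrist','top')); fitrect('wrist',x0=(0,0,0)); fitrect('top',x0=(0,0,0)); im=snap('wrist'); cv2.imwrite('pics/w7.png',cv2.resize(im,(800,600),interpolation=cv2.INTER_CUBIC))
for c in ['top','scene','wrist']:
  for n in ['board_centre','pin_corner','push_corner','rail_face','stop_pin','clamp_slot']:
    print(c,n,[RS.T@(np.array(d['centre'])[:2]-ST)*1000 for d in robot.landmark_of(c,n)[:1]])
"
```

```text
t 17.65 tcp [0.459  0.1138 0.1953] st [-21.5588  57.437 ] F [ 0.1905 -0.7926  0.4078]
wrist board st xy [ 1.3139 -5.4693] size 290.0884094238281 198.182861328125 yaw 0.34050750732421875 pin in board [-108.5663  126.1168] tcp in board [-22.4984  63.0412]
   nn centre st [0.4632 0.4421] 0.82
top board st xy [  0.898  -23.6031] size 252.30918884277344 198.72457885742188 yaw 0.32355499267578125 pin in board [-108.0854  144.2158] tcp in board [-21.9988  81.1657]
   nn centre st [1.3935 2.4307] 0.66
wrist fit st [2.2524 1.2797 0.2342] inl 0.5867082035306335 963
top fit st [0.0386 1.5359 0.3272] inl 0.4339622641509434 424
top board_centre [array([-1.2826,  0.8916])]
top pin_corner [array([-96.6914, 147.1327])]
top push_corner [array([ 103.4281, -149.5547])]
top rail_face [array([ -0.0644, 146.4517])]
top stop_pin [array([-105.1768,  122.4994])]
top clamp_slot [array([117.6719, 133.9656])]
scene board_centre [array([ -3.0504, 149.6034])]
scene pin_corner [array([-98.9926, 149.3405])]
scene push_corner [array([ 102.8478, -149.8063])]
scene rail_face [array([ -1.3967, 151.3542])]
scene stop_pin [array([-105.9612,  123.4346])]
scene clamp_slot [array([115.2623, 128.2337])]
wrist board_centre [array([ 1.7421, -1.5541])]
wrist pin_corner [array([-99.8593, 150.0677])]
wrist push_corner [array([  99.4695, -150.2022])]
wrist rail_face [array([  0.7252, 152.3429])]
wrist stop_pin [array([-108.9125,  118.1573])]
wrist clamp_slot [array([122.1946, 132.7551])]
```

View pics/w7.png

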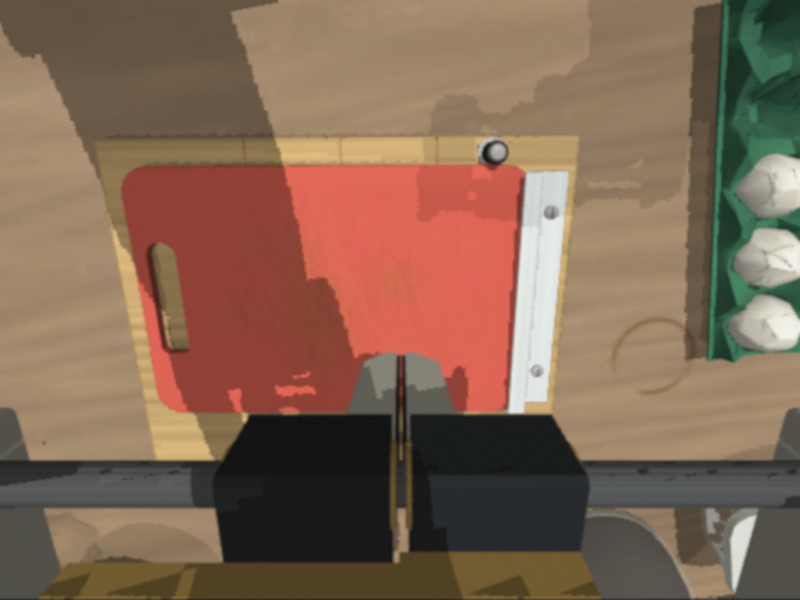

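The wrist view shows the board square, its left edge under the lip (524,175→511,411) and its near edge on the pin (494,152). Visible length is 290 mm = 300 minus the 10 mm lip, so it's seated. Now the lever: measure it and check clearances.

Run:
```python
from h import *
st=lambda P:(P[:,:2]-ST)@RS*1000
for cam in ('top','scene'):
    im=snap(cam)
    for d in robot.regions_of(cam,'cam_lever')[:2]:
        m=d['pixels']; v,u=np.nonzero(m); pts=st(back(cam,np.c_[u,v],.051)); c,ev=np.linalg.eigh(np.cov(pts.T)); 
        print(cam,d['conf'],m.sum(),pts.mean(0),'axis deg',np.degrees(np.arctan2(ev[1,1],ev[0,1])),'ext',pts.min(0),pts.max(0))
    print([st(np.array([d['centre']])) for d in robot.landmark_of(cam,'cam_lever')[:1]])
print('press edge px at z.1',st(back('top',np.array([[152,140],[190,182],[232,150],[262,150],[290,145]])*.7,.12)), 'bottle/press near')
print('q',tool()[2]['q'])
# target: above the start point
ax=np.array([120,132.]); 
def fp(phi,r=45,gap=0,hx=7.5,hy=10):
    p=np.radians(phi); n=np.array([-np.sin(p),np.cos(p)]); return ax+r*np.array([np.cos(p),np.sin(p)])+(5+hx*abs(n[0])+hy*abs(n[1])+gap)*n
p,r,s=tool()
P=ST+RS@fp(30,gap=12)/1000; print('start',fp(30,gap=12),P, r.inv().apply(np.r_[P,.038]-p)*1000)
```

```text
top 0.35 394 [-119.4445 -458.1707] axis deg 173.55289503542292 ext [-187.4905 -472.1007] [ -31.2256 -442.6191]Traceback (most recent call last):
  File "<stdin>", line 8, in <module>
ValueError: it knows: avocado_mid, board_centre, clamp_slot, mandarin_mid, peeler_mid, pin_corner, push_corner, rail_face, station, stop_pin, tomato_mid
```

Run:
```python
from h import *
st=lambda P:(P[:,:2]-ST)@RS*1000
im=snap('top'); h=cv2.cvtColor(im,cv2.COLOR_BGR2HSV)
m=(((h[...,0]<8)|(h[...,0]>172))&(h[...,1]>120)&(h[...,2]>60)); m[:130]=0;m[172:]=0;m[:,:140]=0;m[:,185:]=0
v,u=np.nonzero(m); pts=st(back('top',np.c_[u,v],.051)); c,ev=np.linalg.eigh(np.cov(pts.T))
print(len(u),u.min(),u.max(),v.min(),v.max(),pts.mean(0),'axis deg',np.degrees(np.arctan2(ev[1,1],ev[0,1])),'ext',pts.min(0),pts.max(0))
print('press etc',st(back('top',np.array([[152,140],[190,182],[232,150],[262,150],[290,145]])*.7,.12)))
print('q',tool()[2]['q'])
ax=np.array([120,132.]); 
def fp(phi,r=45,gap=0,hx=7.5,hy=10):
    p=np.radians(phi); n=np.array([-np.sin(p),np.cos(p)]); return ax+r*np.array([np.cos(p),np.sin(p)])+(5+hx*abs(n[0])+hy*abs(n[1])+gap)*n
p,r,s=tool()
P=ST+RS@fp(30,gap=12)/1000; print('start',fp(30,gap=12),P, r.inv().apply(np.r_[P,.038]-p)*1000)
```

```text
avg = a.mean(axis, **keepdims_kw)
  ret = um.true_divide(
<stdin>:5: RuntimeWarning: Degrees of freedom <= 0 for slice
  c *= np.true_divide(1, fact)
  c *= np.true_divide(1, fact)
Traceback (most recent call last):
ValueError: zero-size array to reduction operation minimum which has no identity
```

Run:
```python
from h import *
st=lambda P:(P[:,:2]-ST)@RS*1000
im=cv2.imread('pics/top0.png'); h=cv2.cvtColor(im,cv2.COLOR_BGR2HSV)
m=(((h[...,0]<8)|(h[...,0]>172))&(h[...,1]>120)&(h[...,2]>60)); m[:130]=0;m[171:]=0;m[:,:140]=0;m[:,178:]=0
v,u=np.nonzero(m); pts=st(back('top',np.c_[u,v],.051)); c,ev=np.linalg.eigh(np.cov(pts.T))
print(len(u),u.min(),u.max(),v.min(),v.max(),pts.mean(0),'axis deg',np.degrees(np.arctan2(ev[1,1],ev[0,1])),'ext',pts.min(0),pts.max(0))
print('press etc',st(back('top',np.array([[152,140],[190,182],[232,150],[262,150],[290,145]])*.7,.12)))
print('q',tool()[2]['q'])
ax=np.array([120,132.]); 
def fp(phi,r=45,gap=0,hx=7.5,hy=10):
    p=np.radians(phi); n=np.array([-np.sin(p),np.cos(p)]); return ax+r*np.array([np.cos(p),np.sin(p)])+(5+hx*abs(n[0])+hy*abs(n[1])+gap)*n
p,r,s=tool()
P=ST+RS@fp(30,gap=12)/1000; print('start',fp(30,gap=12),P, r.inv().apply(np.r_[P,.038]-p)*1000)
```

```text
160 156 170 138 168 [140.3519 140.1231] axis deg -153.81569228971347 ext [104.6817 116.7132] [182.8363 163.4867]
press etc [[251.6666 285.7379]
 [182.8971 206.3282]
 [249.7645 142.2277]
 [255.9358  89.5888]
 [270.8993  41.7584]]
q [ 0.1285 -0.2075  1.8593  0.      1.4898 -1.3562]
start [144.266 179.97 ] [0.6349 0.2214] [-164.6678  124.9273  157.6247]
```

Run:
```python
from h import *
st=lambda P:(P[:,:2]-ST)@RS*1000
def ray(cam,uv):
    a=back(cam,np.array([uv],float),0.)[0];b=back(cam,np.array([uv],float),.3)[0];return a,(b-a)/np.linalg.norm(b-a)
def tri(u,v):
    a,d=ray('top',u);b,e=ray('scene',v);A=np.c_[d,-e];t=np.linalg.lstsq(A,b-a,rcond=None)[0];P,Q=a+t[0]*d,b+t[1]*e
    print((P+Q)/2,np.linalg.norm(P-Q),st(((P+Q)/2)[None]))
tri(np.array([172,93])*.7,(268,105)); tri(np.array([172,112])*.7,(270,116))
for z in (0,.06,.12,.18): print(z,st(back('top',np.array([[195,182],[160,155],[230,155]])*.7,z)).round(0).tolist())
a=cv2.imread('pics/top0.png')[50:180,90:260]; b=cv2.imread('pics/scene0.png')[85:215,180:350]
cv2.imwrite('pics/c.png',np.hstack([cv2.resize(a,(400,306),interpolation=cv2.INTER_CUBIC),cv2.resize(b,(400,306),interpolation=cv2.INTER_CUBIC)]))
```

```text
[0.7862 0.268  0.2068] 0.032743008343456434 [[290.938 239.616]]
[0.7835 0.2747 0.1609] 0.008147458121561745 [[287.6391 246.048 ]]
0 [[220.0, 236.0], [266.0, 311.0], [282.0, 177.0]]
0.06 [[202.0, 217.0], [246.0, 289.0], [261.0, 161.0]]
0.12 [[184.0, 198.0], [226.0, 267.0], [240.0, 144.0]]
0.18 [[166.0, 179.0], [206.0, 245.0], [220.0, 128.0]]
```

View pics/c.png

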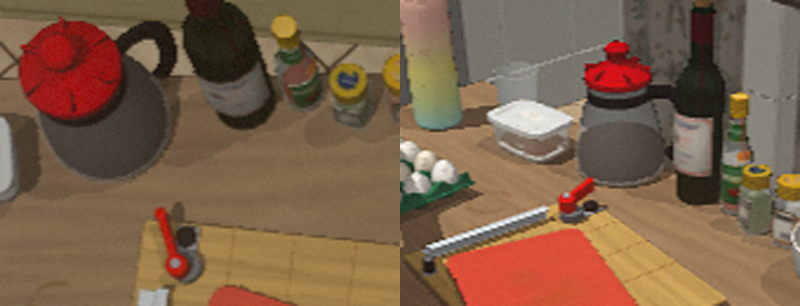

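The crop shows the coffee press behind the lever. Its triangulated axis is at station (289,243), so the gripper body clears it. The lever points from its pivot (120,132) to (183,163), i.e. ~26–30° as told. I'm going to its counter-clockwise side.

play_rows:
  increments: "-35 27 0 0 1; -70 54 0 0 1; -105 81 10 0 1; -140 107 30 0 1; -165 125 70 0 1; -165 125 110 0 1; -165 125 140 0 1; -165 125 156 0 1; -165 125 158 0 1; -165 125 158 0 1"

```text
t: 20.05
tool_pos: [0.6358, 0.2215, 0.0387]
orientation: [0.135, 3.138, 0.0]
force: [0.1, 0.7, 0.1]
opening: 0.0005
gripper_force: 0.0
```

```bash
cat > lev.py <<'E'
from h import *
ax=np.array([120,132.])
def fp(phi,r=45,gap=0,hx=7.5,hy=9):
    p=np.radians(phi); n=np.array([-np.sin(p),np.cos(p)]); return ax+r*np.array([np.cos(p),np.sin(p)])+(5+hx*abs(n[0])+hy*abs(n[1])+gap)*n
def rows(phis,**k):
    p,r,s=tool(); print('t',s['t'],'st',RS.T@(p[:2]-ST)*1000,p[2],'F st',RS.T@np.array(s['force'])[:2])
    for f in phis:
        P=ST+RS@fp(f,**k)/1000; print(f,(r.inv().apply(np.r_[P-p[:2],0])*1000).round(1)[:2])
E
python3 -c "
from lev import *
rows([30,26,22,18,14,10,6,2])"
```

```text
t 20.05 st [145.1818 180.1176] 0.038743077476127444 F st [-0.0125  0.7201]
30 [ -5.5 -11.3]
26 [ -8.1 -13.7]
22 [-10.5 -16.3]
18 [-12.7 -19.1]
14 [-14.7 -22.2]
10 [-16.5 -25.4]
6 [-18.  -28.8]
2 [-19.3 -32.3]
```

play_rows:
  increments: "-3 -6 0 0 1; -5.5 -11 0 0 1; -8 -13.7 0 0 1; -10.5 -16.3 0 0 1; -12.7 -19 0 0 1; -14.7 -22 0 0 1; -16.5 -25.4 0 0 1; -18 -28.8 0 0 1; -18 -28.8 0 0 1"

```text
t: 20.95
tool_pos: [0.6507, 0.1906, 0.0373]
orientation: [-0.136, -3.138, 0.0]
force: [-0.2, 0.8, -0.2]
opening: 0.0005
gripper_force: 0.4
```

```bash
python3 -c "
from lev import *
rows([6,2,-2,-6,-10,-14,-18,-22,-26,-30,-34,-38,-42,-46,-50,-54])"
```

```text
t 20.95 st [162.6501 150.6527] 0.03726626246048831 F st [-0.2514  0.808 ]
6 [-0.6  0.7]
2 [-1.8 -2.8]
-2 [-2.8 -6. ]
-6 [-3.6 -8.7]
-10 [ -4.3 -11.5]
-14 [ -4.8 -14.5]
-18 [ -5.  -17.5]
-22 [ -5.1 -20.5]
-26 [ -5.  -23.7]
-30 [ -4.6 -26.8]
-34 [ -3.9 -30. ]
-38 [ -3.1 -33.2]
-42 [ -1.9 -36.3]
-46 [ -0.6 -39.5]
-50 [  1.1 -42.5]
-54 [  3.  -45.4]
```

play_rows:
  increments: "-1.2 -1.5 0 0 1; -1.8 -3 0 0 1; -2.4 -4.5 0 0 1; -2.8 -6 0 0 1; -3.2 -7.4 0 0 1"

```text
t: 21.45
tool_pos: [0.6533, 0.1835, 0.0376]
orientation: [0.135, 3.139, 0.0]
force: [-0.8, 3.5, -0.5]
opening: 0.0003
gripper_force: 1.4
```

play_rows:
  increments: "-0.4 -1.3 0 0 1; -0.7 -2.6 0 0 1; -0.7 -2.6 0 0 1"

```text
t: 21.75
tool_pos: [0.6539, 0.1806, 0.0377]
orientation: [0.136, 3.138, -0.0]
force: [-0.9, 2.1, -0.8]
opening: 0.0005
gripper_force: 1.0
```

Still friction only (~2 N). Continuing.

play_rows:
  increments: "-0.3 -1.4 0 0 1; -0.6 -2.8 0 0 1; -0.8 -4.2 0 0 1; -0.8 -4.2 0 0 1"

```text
t: 22.15
tool_pos: [0.6543, 0.1764, 0.0377]
orientation: [0.136, 3.138, -0.0]
force: [0.4, 2.4, 0.5]
opening: 0.0002
gripper_force: 1.0
```

play_rows:
  increments: "-0.1 -1.4 0 0 1; -0.2 -2.8 0 0 1; -0.2 -4.2 0 0 1; -0.2 -4.2 0 0 1"

```text
t: 22.55
tool_pos: [0.6541, 0.1722, 0.0377]
orientation: [0.135, 3.139, -0.0]
force: [0.6, 1.9, 0.8]
opening: 0.0004
gripper_force: 0.9
```

play_rows:
  increments: "0 -1.4 0 0 1; 0 -2.8 0 0 1; 0 -4.2 0 0 1; 0.2 -5.6 0 0 1; 0.2 -5.6 0 0 1"

```text
t: 23.05
tool_pos: [0.6534, 0.1673, 0.0377]
orientation: [0.135, 3.138, 0.001]
force: [1.6, 5.2, -0.8]
opening: 0.0002
gripper_force: 2.2
```

```bash
python3 -c "
from lev import *
rows([-22,-26,-30,-34,-38,-42,-46,-50,-54])"
```

```text
t 23.05 st [167.4157 127.6866] 0.03772491970838675 F st [1.1826 5.2816]
-22 [-0.4  2.4]
-26 [-0.2 -0.7]
-30 [ 0.2 -3.9]
-34 [ 0.8 -7. ]
-38 [  1.7 -10.2]
-42 [  2.8 -13.4]
-46 [  4.2 -16.5]
-50 [  5.9 -19.5]
-54 [  7.8 -22.5]
```

play_rows:
  increments: "0 -0.2 0 0 1; 0 -0.4 0 0 1; 0 -0.4 0 0 1; 0 -0.4 0 0 1"

```text
t: 23.45
tool_pos: [0.6534, 0.1672, 0.0377]
orientation: [0.135, 3.138, 0.002]
force: [0.2, 6.1, -0.2]
opening: 0.0007
gripper_force: 2.6
```

6.1 N with almost no more motion: gripped. Letting go and checking the board.

play_rows:
  increments: "-0.2 2 0 0 1; -1 8 0 0 1; -2 16 0 0 1; -2 18 -30 0 1; -2 18 -70 0 1; 30 18 -110 0 1; 70 10 -150 0 1; 110 0 -160 0 1; 150 -20 -160 0 1; 175 -20 -160 0 1; 175 -20 -160 0 1; 175 -20 -160 0 1"

```text
t: 24.65
tool_pos: [0.4776, 0.1618, 0.1983]
orientation: [0.135, 3.137, 0.0]
force: [-0.8, 0.6, -0.2]
opening: 0.0006
gripper_force: 0.0
```

```bash
python3 -c "
from h import *
look(('wrist',)); fitrect('wrist',x0=(0,0,0)); im=snap('wrist','w8.png'); fitrect('top',x0=(0,0,0))
for c in ['top','scene','wrist']:
  for n in ['board_centre','pin_corner','push_corner']:
    print(c,n,[RS.T@(np.array(d['centre'])[:2]-ST)*1000 for d in robot.landmark_of(c,n)[:1]])
# near edge & rail lip line angles from the wrist picture
c,w,_=boardfit(im,'wrist'); s=(w[:,:2]-ST)@RS*1000
def line(sel,ax):
    q=s[sel]; k=np.polyfit(q[:,1-ax],q[:,ax],1); r=q[:,ax]-np.polyval(k,q[:,1-ax]); g=abs(r)<1.5; k=np.polyfit(q[g,1-ax],q[g,ax],1); return np.degrees(np.arctan(k[0])),np.polyval(k,0)
print('near edge',line((s[:,0]<-92)&(abs(s[:,1])<125),0),'right edge',line((s[:,1]<-142)&(abs(s[:,0])<75),1),'lip edge',line((s[:,1]>130)&(abs(s[:,0])<70),1))
"
```

```text
t 24.65 tcp [0.4776 0.1618 0.1983] st [ -7.2896 106.8918] F [-0.81    0.6178 -0.2365]
wrist board st xy [ 2.3026 -4.0601] size 288.62786865234375 198.20449829101562 yaw 0.413299560546875 pin in board [-109.4048  124.8526] tcp in board [ -8.7916 111.0183]
   nn centre st [1.3038 0.0137] 0.8
wrist fit st [2.3178 1.9414 0.3286] inl 0.5440356744704571 897
top fit st [0.8694 1.4213 0.2259] inl 0.40784313725490196 510
top board_centre [array([0.0125, 1.0049])]
top pin_corner [array([-98.4447, 145.3732])]
top push_corner [array([ 105.042 , -146.2013])]
scene board_centre [array([ -3.0504, 149.6034])]
scene pin_corner [array([-98.9926, 149.3405])]
scene push_corner [array([ 102.8478, -149.8063])]
wrist board_centre [array([ 3.5826, -0.7908])]
wrist pin_corner [array([-98.3214, 149.7004])]
wrist push_corner [array([ 104.047 , -148.5972])]
near edge (np.float64(-0.39797714514318366), np.float64(-97.56700336451533)) right edge (np.float64(0.3752897252781848), np.float64(-147.62848147685312)) lip edge (np.float64(0.2820731113403605), np.float64(139.00448991987267))
```

```bash
python3 -c "
from plant import robot
print(robot.close_job())"
```

```text
the job is handed in; nothing more can be done
None
```

The job is handed in: by the camera views the board sits square, flush under the rail's lip and against the pin. The lever was tightened until about 6 N stopped moving it and then let go; I could not measure the cam's grip on the board directly.

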